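# Start a silicone degassing run on the vacuum chamber

### The job

Start degassing the cup of silicone that is already under the chamber's clear lid: push the red vent knob fully in, then press the raised end of the pump's green rocker switch fully down to on, and only then push the blue valve lever a quarter turn round until it stops in line with the pipe. All of this is pressing and pushing with the fingertips: nothing is to be picked up or carried, and the bottle, jar, cup and brush standing about must stay where they are.

Things in the scene. Friction and masses are not known exactly. Their poses are not given: they have to be found in the camera images.
- station: Degassing station, one fixed unit. Origin: on the table, under its aluminium base plate (x -150 to 150, only from -85 under the pot, y -222 to 278, 12 thick; all numbers are mm in this frame). z up; -x faces the robot at yaw 0. Robot's left to right: pot with clear lid, level steel pipe along y (18 thick, axis x 30, z 148) with red vent knob and blue valve lever, grey pump.
- vent_knob (a joint): Travel of the red vent knob in m: 0 = pulled out (vent open to the air), 0.009 = pushed fully in (vent shut). It moves straight down, needs about 3.5 N against friction and stays where it is left. It starts out, between 0 and 0.0015.
- vent_top (a point): Centre of the flat top of the red mushroom knob (31 mm across, flat 24 mm across), facing up, at station x 30, y 28, z 208 when out, 199 when fully in. Moves with the knob.
- pump_rocker (a joint): Angle of the pump's rocker switch in rad: 0 = off, 0.4 = on. It needs about 3 N at its end and stays where it is left (in between counts as off), so press it right down to its stop.
- rocker_on_end (a point): Top face of the green rocker's 'on' half (white bar across it), 13 mm from its pivot at station x -55, y -150, z 165; moves with it. Rocker 36 mm long in x, 24 wide, V-shaped; black frame around it, top z 166. Off: the 'on' end, towards -x, stands up to z 176, the other half is level at z 169. Press the 'on' end down 7 mm (about 3 N): it then lies level at z 169.
- valve_lever (a joint): Angle of the ball valve's lever in rad: 0 = shut, lever across the pipe, pointing to station -x; 1.571 = open, lever along the pipe, pointing to station -y (to the pump), against its stop. It turns about the vertical, counter-clockwise seen from above, about 3 N at the grip, and stays where it is left. It starts between 0 and 0.2.
- lever_grip (a point): Point on top of the blue grip of the valve lever, in the middle of its width, 55 mm from the turning axis; station z 191. The grip is a bar 13 mm wide, 14 mm tall (z 177 to 191), from 22 to 76 mm from the axis; below it is free air down to the pipe. Moves with the lever.
- lid_top (a point): Centre of the top of the chamber's clear round lid, 204 mm across, at station x 30, y 160, z 186. Stainless pot 190 mm across below it. Does not move.
- pump_top (a point): Centre of the top of the grey pump's oil casing, at station x 75, y -150, z 135. The pump is 115 mm wide and reaches from x -146 to 135; its motor (towards -x) is 138 high, the grey terminal box under the rocker 78 x 66 mm with its top at z 163; a black carry handle stands on the casing from x 65 to 135, up to z 187. Does not move.
- lever_axis (a point): Fixed point on the turning axis of the valve lever, at the height of the grip's top: station x 30, y -40, z 191.
- catalyst: Small white bottle with black cap, 42 mm across, 95 mm tall, standing on the base plate in front of the pipe. Origin: centre of its underside. Leave it alone.
- jar: Pale yellow jar with white lid, 80 mm across, 100 mm tall, standing on the table. Origin: centre of its underside. Leave it alone.
- cup: Empty orange plastic mixing cup, 72 mm across, 85 mm tall, standing on the table. Origin: centre of its underside. Leave it alone.
- brush: Brush 180 mm long lying on the table to the right of the pump. Origin: middle of its underside; x along its length. Leave it alone.

How it is judged:
By the outcome, as a careful person would: the job done as asked, in the order asked, and still so for the second after the job is handed in, with the robot touching nothing.
It also fails if it takes over 64 s, if anything falls off the work surface, if the arm or the gripper's body presses on something with over 40 N, if the wrist force passes 120 N, or if a joint passes its speed limit or range.

### The arm

A 7-joint arm with a two-finger parallel gripper is mounted at the origin on the work surface. World frame = base frame: x ahead of the robot, y to its left, z up, the work surface at z = 0. Lengths are in mm, angles in rad, forces in N, time in s.
With the tool pointing down it reaches from about 400 to 875 mm from the base axis. Payload 4.4 kg.
Tool frame: the origin (TCP) lies between the finger pads; the fingertips stand 22 mm ahead of it and the grasp point (between the pads) lies 3 mm ahead of it; z points along the fingers, y is the line along which they close (so a half turn about z gives the same grasp; the last joint's range is limited). The gripper opens to 85 mm and grips with 20 to 120 N. Pads are 22 mm wide; open, the fingers measure 114 mm over their backs; the gripper's body (76 mm by 85 mm) begins 54 mm behind the grasp point. The pads swing forward as they close: fully open they stand 13 mm farther back than shut.
Start: joints at [-1.411, 0.628, 0.038, 1.517, -0.027, 0.996, -0.02], TCP at [145.5, 633.52, 223.613] pointing down, gripper open.
Joint ranges: [-3.06, 3.06], [-0.37, 2.12], [-1.25, 1.32], [0.18, 2.47], [-1.1, 4.24], [0.23, 1.98], [-2.94, 2.94]. Speed limits (rad/s): [2.57, 2.57, 3.14, 3.14, 3.14, 3.14, 3.14].

### API

Orientations are given as [roll, pitch, yaw] about the fixed x, y, z axes, in that order (R = Rz(yaw) Ry(pitch) Rx(roll)).
In Python, from cell import ctrl gives the robot as it stands.
- The arm moves only by the tool step_arm, never from a script. Its argument "plan" is a list of rows, each an object of numbers: "dx", "dy", "dz": the shift along the tool's x, y, z scaled (see below); "ax", "ay", "az": the turn, a rotation vector about the tool's x, y, z scaled (see below); "gripper": the opening, from 0 (shut) to 1 (fully open). A call has 1 to 20 rows; each row shifts and turns the commanded pose from where the row before left it, along the tool's axes as they then stand; what a row does not reach is not made up. The controller multiplies each number of a shift by 0.3 m and each number of a turn by 90 degrees. A row lasts 1/8 s, in which the tool goes at most 62.5 mm and 10.7 degrees, less where a joint would pass 70% of its speed; a pose out of reach is approached as far as the arm can. A call with a number of a shift or a turn outside -1 to 1 is refused whole. A call with a gripper value outside its range is refused whole. The fingers move at their own pace and stop on an object; the grip force is fixed at half the most. Time passes only in rows, so rows that do not move let the fingers close. It gives the time, the measured TCP pose, the force, the opening and the grip force at its end, in the units of the state.
- ctrl.read_state(): the state, without advancing time (a new reading comes with each control period).
- ctrl.get_image(name): name is "side" or "top" or "wrist"; returns a dict with "color" (384x512x3 uint8, red, green, blue), "range_z" (384x512 float32, mm along the optical axis (not along the pixel's ray), 0 where there is no reading), "fx", "fy", "cx", "cy" (pixels), "T" (4x4, takes a point from camera to world coordinates); the wrist camera has in their place "T_tool_cam" (4x4, takes a point from camera to tool coordinates, whose origin is the TCP and whose axes are the flange's). Camera axes: x right, y down, z forward; pixel columns grow to the right and rows downward; lengths in mm; the calibration is good to about 2 mm. A picture is of the moment at which its call begins: read the wrist's pose just before it.
- ctrl.finish_job(): hands the job in; it is judged then, once.
The state is a dict: "clock": time; "qpos": joint angles; "qd": joint speeds; "tau": joint torques, N m; "eef_pos": TCP position; "tool_rot": TCP orientation; "force": force on the tool from outside, world axes, zero at the start; "torque": the same for the moment, N m; "width": finger opening in mm; "gripper_force": force on a finger pad.
Only numpy, scipy, OpenCV 4.12 (cv2) and the standard library are available. Lean on these libraries where they do the work, as an engineer would, in place of code of your own. Each camera call takes 0.05 s, during which the arm holds its last target. There are 200 camera calls.

## Working session

There is one attempt and no reset: what is moved stays moved. The work goes in short steps, Python scripts to look and compute and a tool call to move; the robot and the scene stay as the last step left them, time stands still between calls to the robot, and variables do not carry over. Pictures are saved under pics/ and viewed, at most 10 in all, crops included, and the job is handed in when it is done.

Besides the shell and the picture viewer there is one more tool, called as a command line: name --argument value ..., lists and objects as JSON in quotes. step_arm: Moves the arm, as the interface text tells. Shifts and turns lie within -1 to 1; 1 stands for 0.3 m of shift or 90 degrees of turn. Its arguments: {"type":"object","properties":{"plan":{"type":"array"}},"required":["plan"]}

```bash
mkdir -p pics
cat > h.py <<'E'
from cell import ctrl
import numpy as np, cv2
def grab(n):
    im=ctrl.get_image(n); cv2.imwrite(f'pics/{n}_{int(ctrl.read_state()["clock"]*100)}.png',im['color'][:,:,::-1]); return im
def world(im,u,v,T=None,z=None):
    d=im['range_z'][v,u] if z is None else z
    p=np.array([(u-im['cx'])/im['fx']*d,(v-im['cy'])/im['fy']*d,d,1]); return ((im['T'] if T is None else T)@p)[:3]
E
python3 - <<'E'
from h import *
s=ctrl.read_state(); print(s['clock'],s['eef_pos'],s['tool_rot'],s['width'])
for n in('top','side'):
    im=grab(n); np.save(n+'.npy',im,allow_pickle=True); print(im['T'].round(2).tolist(),im['fx'])
E
ls pics
```

```text
0.0 [145.34285666 632.90268966 222.71737243] [-3.13975780e+00  2.20845439e-05  2.91581326e+00] 85.65300979598484
[[-0.02, -0.99, 0.14, 469.31], [-1.0, 0.02, 0.03, 60.3], [-0.03, -0.14, -0.99, 1063.09], [0.0, 0.0, 0.0, 1.0]] 361.3208481458258
[[1.0, 0.01, 0.03, 553.62], [-0.02, -0.61, 0.79, -676.81], [0.02, -0.79, -0.61, 741.0], [0.0, 0.0, 0.0, 1.0]] 398.51419265724456
side_10.png
top_5.png
```

View pics/top_5.png

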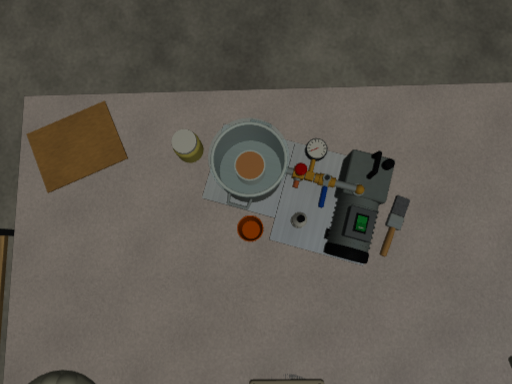

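View pics/side_10.png

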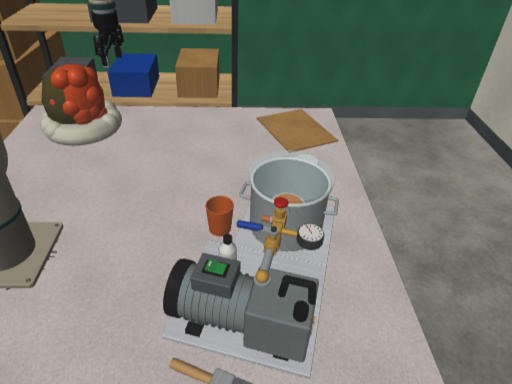

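The top view shows the red knob at (301,169), the lever axis near (327,180) with the blue grip running to (322,205), the rocker at (362,223), and a gauge at (316,149) behind the pipe. The lever looks shut.

Run:
```python
from h import *
im=np.load('top.npy',allow_pickle=True).item(); c=im['color'].astype(int)
hsv=cv2.cvtColor(im['color'],cv2.COLOR_RGB2HSV)
def ray(u,v,z):
    d=im['T'][:3,:3]@np.array([(u-im['cx'])/im['fx'],(v-im['cy'])/im['fy'],1]);o=im['T'][:3,3]; return o+d*(z-o[2])/d[2]
def blob(m,b,z,n):
    x0,y0,x1,y1=b; ys,xs=np.nonzero(m[y0:y1,x0:x1]); u,v=xs.mean()+x0,ys.mean()+y0
    dz=np.median([world(im,a+x0,q+y0)[2] for a,q in zip(xs,ys)])
    p=ray(u,v,z);print(n,len(xs),u.round(1),v.round(1),p.round(1),'depth z',dz.round(1));return p
H,S,V=hsv[...,0],hsv[...,1],hsv[...,2]
k=blob(((H<6)|(H>174))&(S>180)&(V>90),(292,160,310,176),203,'knob')
g=blob((H>50)&(H<75)&(S>150)&(V>50),(345,205,380,240),169,'rocker')
l=blob((H>105)&(H<130)&(S>150),(312,175,335,215),188,'lever')
# fit yaw, origin from knob & rocker pivot
a=np.array([30-(-55),28+150.]);b=(k-g)[:2]
yaw=np.arctan2(b[1],b[0])-np.arctan2(a[1],a[0]); R=np.array([[np.cos(yaw),-np.sin(yaw)],[np.sin(yaw),np.cos(yaw)]])
print('len',np.hypot(*a),np.hypot(*b),'yaw',yaw)
t=((k[:2]-R@[30,28])+(g[:2]-R@[-55,-150]))/2;print('t',t)
for n,p in dict(knob=(30,28),rock=(-68,-150),axis=(30,-40),lid=(30,160)).items(): print(n,(R@p+t).round(1))
print('lever blob in station',R.T@(l[:2]-t))
for u,v in((316,149),(301,169),(382,160),(386,164),(375,160),(300,219),(360,190)): print(u,v,world(im,u,v).round(0), (R.T@(world(im,u,v)[:2]-t)).round(0))
crop=cv2.resize(im['color'][120:270,190:410],None,fx=3.5,fy=3.5,interpolation=cv2.INTER_CUBIC);cv2.imwrite('pics/c1.png',crop[:,:,::-1])
```

```text
knob 80 301.2 168.8 [650.3 -39.5 203. ] depth z 207.4
rocker 123 361.2 222.3 [ 520.6 -185.3  169. ] depth z 171.8
lever 97 322.5 196.4 [583.9 -90.4 188. ] depth z 192.0
len 197.25364381932212 195.12774711116103 yaw -0.28128568504765483
t [614.39240225 -57.27530153]
knob [651.  -38.7]
rock [ 507.4 -182.5]
axis [ 632.1 -104. ]
lid [687.6  88.1]
lever blob in station [-20.07125015 -40.31042125]
316 149 [710. -84. 160.] [99.  1.]
301 169 [649. -38. 208.] [28. 28.]
382 160 [ 683. -257.  136.] [ 121. -173.]
386 164 [ 666. -257.  164.] [ 105. -177.]
375 160 [ 672. -223.  187.] [ 101. -143.]
300 219 [536. -43. 107.] [-80.  -8.]
360 190 [ 602. -189.  160.] [  25. -130.]
```

View pics/c1.png

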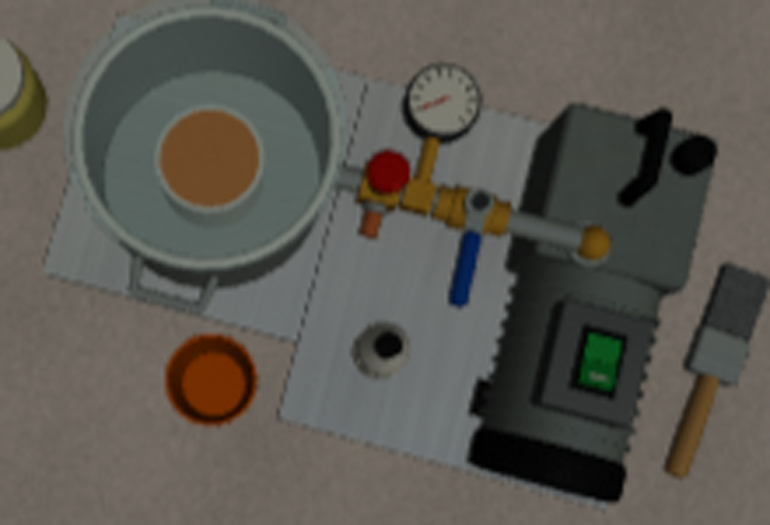

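Geometry checks out (knob to rocker distance 195 against 197 mm, heights right). Station is at (614,-57), yaw -0.281 and the lever is about 0. I align tool x with station -x, close the fingers, rise and cross to above the knob.

step_arm --plan '[{"dz":-0.12,"az":0.0356,"gripper":0},{"dz":-0.12,"gripper":0},{"dx":-0.124,"dy":-0.0935,"gripper":0},{"dx":-0.124,"dy":-0.0935,"gripper":0},{"dx":-0.124,"dy":-0.0935,"gripper":0},{"dx":-0.124,"dy":-0.0935,"gripper":0},{"dx":-0.124,"dy":-0.0935,"gripper":0},{"dx":-0.124,"dy":-0.0935,"gripper":0},{"dx":-0.124,"dy":-0.0935,"gripper":0},{"dx":-0.124,"dy":-0.0935,"gripper":0},{"dx":-0.124,"dy":-0.0935,"gripper":0},{"dx":-0.124,"dy":-0.0935,"gripper":0},{"dx":-0.124,"dy":-0.0935,"gripper":0},{"dx":-0.124,"dy":-0.0935,"gripper":0},{"dx":-0.124,"dy":-0.0935,"gripper":0},{"dx":-0.124,"dy":-0.0935,"gripper":0},{"dx":-0.124,"dy":-0.0935,"gripper":0},{"dx":-0.124,"dy":-0.0935,"gripper":0},{"dx":-0.124,"dy":-0.0935,"gripper":0},{"gripper":0}]'

```text
invalid input
```

step_arm --plan '[{"dx":0,"dy":0,"dz":-0.12,"ax":0,"ay":0,"az":0.0356,"gripper":0},{"dx":0,"dy":0,"dz":-0.12,"ax":0,"ay":0,"az":0,"gripper":0}]'

```text
clock: 0.35
eef_pos: [145.4, 632.9, 295.5]
tool_rot: [-3.139, 0.0, 2.859]
force: [-0.5, 0.5, 1.0]
width: 51.9
gripper_force: 0.0
```

step_arm --plan '[{"dx":-0.124,"dy":-0.0935,"dz":0,"ax":0,"ay":0,"az":0,"gripper":0},{"dx":-0.124,"dy":-0.0935,"dz":0,"ax":0,"ay":0,"az":0,"gripper":0},{"dx":-0.124,"dy":-0.0935,"dz":0,"ax":0,"ay":0,"az":0,"gripper":0},{"dx":-0.124,"dy":-0.0935,"dz":0,"ax":0,"ay":0,"az":0,"gripper":0},{"dx":-0.124,"dy":-0.0935,"dz":0,"ax":0,"ay":0,"az":0,"gripper":0},{"dx":-0.124,"dy":-0.0935,"dz":0,"ax":0,"ay":0,"az":0,"gripper":0},{"dx":-0.124,"dy":-0.0935,"dz":0,"ax":0,"ay":0,"az":0,"gripper":0},{"dx":-0.124,"dy":-0.0935,"dz":0,"ax":0,"ay":0,"az":0,"gripper":0},{"dx":-0.124,"dy":-0.0935,"dz":0,"ax":0,"ay":0,"az":0,"gripper":0},{"dx":-0.124,"dy":-0.0935,"dz":0,"ax":0,"ay":0,"az":0,"gripper":0},{"dx":-0.124,"dy":-0.0935,"dz":0,"ax":0,"ay":0,"az":0,"gripper":0},{"dx":-0.124,"dy":-0.0935,"dz":0,"ax":0,"ay":0,"az":0,"gripper":0},{"dx":-0.124,"dy":-0.0935,"dz":0,"ax":0,"ay":0,"az":0,"gripper":0},{"dx":-0.124,"dy":-0.0935,"dz":0,"ax":0,"ay":0,"az":0,"gripper":0},{"dx":-0.124,"dy":-0.0935,"dz":0,"ax":0,"ay":0,"az":0,"gripper":0},{"dx":0,"dy":0,"dz":0,"ax":0,"ay":0,"az":0,"gripper":0}]'

```text
clock: 2.35
eef_pos: [566.0, 69.5, 295.1]
tool_rot: [-3.139, 0.001, 2.853]
force: [-0.5, 0.1, -0.3]
width: -0.0
gripper_force: 0.0
```

```bash
python3 - <<'E'
from h import *
from scipy.spatial.transform import Rotation as Ro
s=ctrl.read_state(); im=grab('wrist')
T=np.eye(4);T[:3,:3]=Ro.from_euler('xyz',s['tool_rot']).as_matrix();T[:3,3]=s['eef_pos'];im['T']=T@im['T_tool_cam']
np.save('wrist.npy',im,allow_pickle=True);print(im['T'].round(2).tolist(),im['fx'])
E
ls pics
```

```text
[[0.28, 0.92, 0.29, 492.35], [0.96, -0.27, -0.09, 92.07], [-0.0, 0.3, -0.95, 445.5], [0.0, 0.0, 0.0, 1.0]] 311.4384356469349
c1.png
side_10.png
top_5.png
wrist_240.png
```

View pics/wrist_240.png

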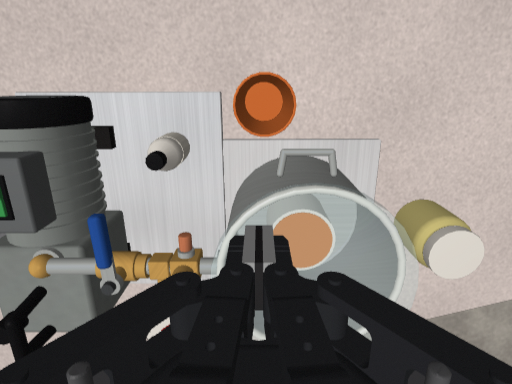

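The wrist view shows the lever's pivot at about (111,287), its blue tip at (97,218) and the plate edge; the knob is hidden behind the gripper. I check the pivot and the grip against the fit.

Run:
```python
from h import *
im=np.load('wrist.npy',allow_pickle=True).item()
def ray(u,v,z):
    d=im['T'][:3,:3]@np.array([(u-im['cx'])/im['fx'],(v-im['cy'])/im['fy'],1]);o=im['T'][:3,3]; return (o+d*(z-o[2])/d[2])[:2]
c,s=np.cos(-.2813),np.sin(-.2813);R=np.array([[c,-s],[s,c]]);t=[614.4,-57.3]
hsv=cv2.cvtColor(im['color'],cv2.COLOR_RGB2HSV);m=(hsv[...,0]>105)&(hsv[...,0]<130)&(hsv[...,1]>150);m[:,150:]=0
ys,xs=np.nonzero(m);print(len(xs),xs.mean(),ys.mean(),ys.min(),ys.max())
P=np.array([world(im,x,y) for x,y in zip(xs,ys)]);P=P[(P[:,2]>186)&(P[:,2]<197)];Q=(P[:,:2]-t)@R
print(len(P),np.median(P[:,2]),'x',Q[:,0].min(),Q[:,0].max(),'y mean',Q[:,1].mean(),np.polyfit(Q[:,0],Q[:,1],1))
print('axis',R.T@(ray(111,287,191)-t)); st=ctrl.read_state();print('tcp st',R.T@(st['eef_pos'][:2]-t))
```

```text
921 99.94353963083604 239.8816503800217 214 267
755 190.5058609238053 x -47.02994202062482 4.405087352499777 y mean -38.00001080034395 [ 3.39658516e-02 -3.72318711e+01]
axis [ 25.48412917 -33.61636645]
tcp st [-83.71267917 110.78808339]
```

step_arm --plan '[{"dx":-0.095,"dy":-0.069,"dz":0,"ax":0,"ay":0,"az":-0.0045,"gripper":0},{"dx":-0.095,"dy":-0.069,"dz":0,"ax":0,"ay":0,"az":0,"gripper":0},{"dx":-0.095,"dy":-0.069,"dz":0,"ax":0,"ay":0,"az":0,"gripper":0},{"dx":-0.095,"dy":-0.069,"dz":0,"ax":0,"ay":0,"az":0,"gripper":0},{"dx":0,"dy":0,"dz":0.08,"ax":0,"ay":0,"az":0,"gripper":0},{"dx":0,"dy":0,"dz":0.08,"ax":0,"ay":0,"az":0,"gripper":0},{"dx":0,"dy":0,"dz":0,"ax":0,"ay":0,"az":0,"gripper":0}]'

```text
clock: 3.28
eef_pos: [649.7, -34.5, 245.5]
tool_rot: [-3.141, -0.005, 2.869]
force: [-1.7, 0.1, -0.5]
width: 0.0
gripper_force: 0.0
```

Run:
```python
from h import *
im=grab('side'); s=ctrl.read_state();print(s['eef_pos'],s['force'])
cv2.imwrite('pics/c2.png',cv2.resize(im['color'][90:330,150:370],None,fx=2.5,fy=2.5,interpolation=cv2.INTER_CUBIC)[:,:,::-1])
```

```text
[650.84013763 -34.86841356 247.05976328] [-0.81524269 -0.07905187  0.69749786]
```

View pics/c2.png

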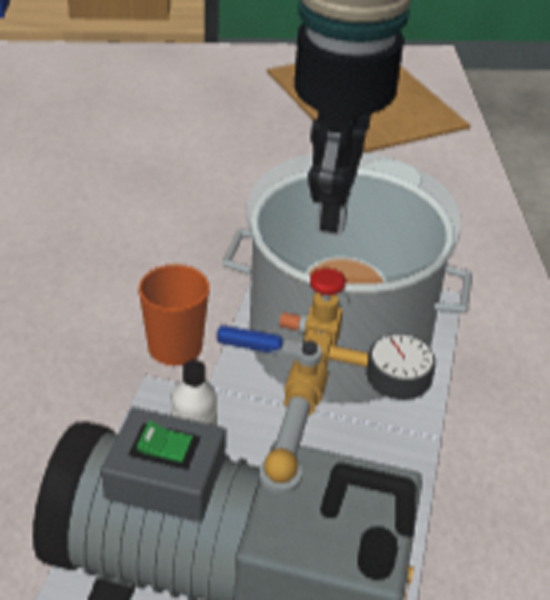

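The side view shows the fingertips straight over the knob, but the gap looks bigger than expected, so I check with depth.

Run:
```python
from h import *
im=ctrl.get_image('side'); s=ctrl.read_state();print(s['eef_pos'])
for u,v in((281,201),(281,204),(280,200),(282,197),(281,181),(282,178),(281,180),(283,182),(281,184)): print(u,v,world(im,u,v).round(0))
Ti=np.linalg.inv(im['T'])
for p in((651,-38.7,208),(650.8,-34.9,225),(632,-104,191)):
    q=Ti@[*p,1];print(p,(q[0]/q[2]*im['fx']+im['cx']).round(1),(q[1]/q[2]*im['fy']+im['cy']).round(1))
```

```text
[651.66746715 -35.33083295 248.12121001]
281 201 [652. -40. 205.]
281 204 [651. -49. 204.]
280 200 [649. -39. 206.]
282 197 [654. -30. 207.]
281 181 [646. -49. 264.]
282 178 [648. -45. 268.]
281 180 [646. -46. 265.]
283 182 [652. -41. 255.]
281 184 [660.  41. 187.]
(651, -38.7, 208) 280.8 199.4
(650.8, -34.9, 225) 281.2 191.9
(632, -104, 191) 273.5 227.0
```

Run:
```python
from h import *
im=ctrl.get_image('wrist'); s=ctrl.read_state();print(s['eef_pos'],s['clock'],s['width'],s['qd'].round(3) if hasattr(s['qd'],'round') else s['qd'])
T=im['T_tool_cam'];print(T.round(2).tolist());Ti=np.linalg.inv(T)
for z in(-10,0,22):
    q=Ti@[0,0,z,1];print(z,q[2].round(1),(q[0]/q[2]*im['fx']+im['cx']).round(1),(q[1]/q[2]*im['fy']+im['cy']).round(1))
for u,v in((246,230),(270,230),(258,230),(258,226),(250,240),(266,240),(250,260)): print(u,v,im['range_z'][v,u],world(im,u,v,T).round(1))
im=ctrl.get_image('side')
for v in range(150,186,4): print(v,[world(im,u,v).round(0).tolist() for u in(279,283)])
```

```text
[652.07965457 -35.66844544 248.65459521] 3.425 -0.060329896386475845 [ 0.005 -0.007  0.005 -0.006  0.001 -0.002 -0.   ]
[[0.0, -0.95, -0.3, 76.86], [1.0, 0.0, 0.0, 0.3], [-0.0, -0.3, 0.95, -150.5], [0.0, 0.0, 0.0, 1.0]]
-10 157.0 257.7 244.7
0 166.6 257.8 235.5
22 187.6 257.8 218.6
246 230 147.67047 [ 11.2  -5.5 -16.3]
270 230 146.56332 [ 11.7   5.8 -17.3]
258 230 147.91035 [ 11.1   0.2 -16.1]
258 226 150.96692 [ 11.6   0.1 -12.7]
250 240 136.82881 [ 11.8  -3.3 -27.4]
266 240 137.8773 [ 11.3   3.7 -26.5]
250 260 120.96098 [ 12.   -2.9 -44. ]
150 [[635.0, -63.0, 346.0], [640.0, -80.0, 357.0]]
154 [[638.0, -45.0, 326.0], [640.0, -85.0, 352.0]]
158 [[632.0, -92.0, 348.0], [639.0, -95.0, 350.0]]
162 [[633.0, -91.0, 338.0], [640.0, -96.0, 342.0]]
166 [[635.0, -79.0, 321.0], [642.0, -82.0, 324.0]]
170 [[642.0, -39.0, 284.0], [648.0, -48.0, 290.0]]
174 [[642.0, -40.0, 275.0], [649.0, -48.0, 281.0]]
178 [[642.0, -48.0, 270.0], [650.0, -45.0, 269.0]]
182 [[656.0, 49.0, 187.0], [652.0, -40.0, 254.0]]
```

Both cameras put the fingertips roughly at TCP height rather than 22 mm ahead, so I descend in small stages and watch the force.

step_arm --plan '[{"dx":0,"dy":-0.01,"dz":0.03,"ax":0,"ay":0,"az":0,"gripper":0},{"dx":0,"dy":0,"dz":0.03,"ax":0,"ay":0,"az":0,"gripper":0},{"dx":0,"dy":0,"dz":0,"ax":0,"ay":0,"az":0,"gripper":0}]'

```text
clock: 3.85
eef_pos: [650.0, -39.4, 228.4]
tool_rot: [-3.141, -0.002, 2.867]
force: [0.1, -0.2, 0.6]
width: 0.0
gripper_force: 0.0
```

step_arm --plan '[{"dx":0,"dy":0,"dz":0.01,"ax":0,"ay":0,"az":0,"gripper":0},{"dx":0,"dy":0,"dz":0,"ax":0,"ay":0,"az":0,"gripper":0}]'

```text
clock: 4.1
eef_pos: [650.8, -39.4, 226.4]
tool_rot: [-3.142, -0.0, 2.867]
force: [-0.8, 1.2, 0.3]
width: -0.1
gripper_force: 0.0
```

step_arm --plan '[{"dx":0,"dy":0,"dz":0.01,"ax":0,"ay":0,"az":0,"gripper":0},{"dx":0,"dy":0,"dz":0,"ax":0,"ay":0,"az":0,"gripper":0}]'

```text
clock: 4.35
eef_pos: [650.6, -39.4, 223.4]
tool_rot: [-3.142, -0.0, 2.867]
force: [0.3, -0.9, -0.1]
width: 0.1
gripper_force: 0.0
```

step_arm --plan '[{"dx":0,"dy":0,"dz":0.01,"ax":0,"ay":0,"az":0,"gripper":0},{"dx":0,"dy":0,"dz":0,"ax":0,"ay":0,"az":0,"gripper":0}]'

```text
clock: 4.6
eef_pos: [650.6, -39.4, 220.3]
tool_rot: [-3.141, -0.001, 2.867]
force: [0.8, 0.8, -0.8]
width: 0.3
gripper_force: 0.0
```

Run:
```python
from h import *
im=grab('side'); s=ctrl.read_state();print(s['eef_pos'],s['force'])
cv2.imwrite('pics/c3.png',cv2.resize(im['color'][150:250,220:345],None,fx=6,fy=6,interpolation=cv2.INTER_CUBIC)[:,:,::-1])
```

```text
[650.68244474 -39.41261269 220.41944369] [0.79992147 0.27906982 1.1682003 ]
```

View pics/c3.png

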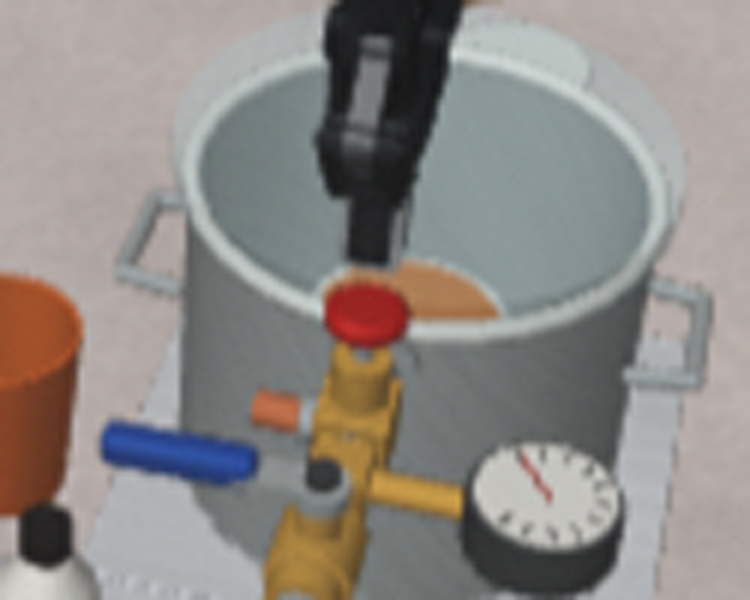

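The tip (row 263) is still above the knob top (row 303), so the true fingertip lies about level with the TCP. I continue down in steps.

step_arm --plan '[{"dx":0,"dy":0,"dz":0.02,"ax":0,"ay":0,"az":0,"gripper":0},{"dx":0,"dy":0,"dz":0,"ax":0,"ay":0,"az":0,"gripper":0}]'

```text
clock: 4.9
eef_pos: [650.3, -39.4, 213.9]
tool_rot: [-3.141, -0.001, 2.867]
force: [0.6, -0.4, 0.4]
width: -0.2
gripper_force: 0.0
```

step_arm --plan '[{"dx":0,"dy":0,"dz":0.01,"ax":0,"ay":0,"az":0,"gripper":0},{"dx":0,"dy":0,"dz":0,"ax":0,"ay":0,"az":0,"gripper":0}]'

```text
clock: 5.15
eef_pos: [650.6, -39.5, 211.3]
tool_rot: [-3.141, -0.001, 2.867]
force: [0.0, 0.2, 0.2]
width: 0.3
gripper_force: 0.0
```

step_arm --plan '[{"dx":0,"dy":0,"dz":0.01,"ax":0,"ay":0,"az":0,"gripper":0},{"dx":0,"dy":0,"dz":0,"ax":0,"ay":0,"az":0,"gripper":0}]'

```text
clock: 5.4
eef_pos: [650.6, -39.4, 208.3]
tool_rot: [-3.141, -0.001, 2.867]
force: [0.1, 0.3, -1.1]
width: 0.1
gripper_force: 0.0
```

step_arm --plan '[{"dx":0,"dy":0,"dz":0.01,"ax":0,"ay":0,"az":0,"gripper":0},{"dx":0,"dy":0,"dz":0,"ax":0,"ay":0,"az":0,"gripper":0}]'

```text
clock: 5.65
eef_pos: [650.6, -39.4, 205.3]
tool_rot: [-3.141, -0.001, 2.867]
force: [0.1, 0.9, -0.3]
width: 0.2
gripper_force: 0.0
```

Run:
```python
from h import *
im=grab('side')
for v in range(184,212): print(v,[(world(im,u,v).round(0).tolist(),im['color'][v,u].tolist()) for u in(281,)])
cv2.imwrite('pics/c4.png',cv2.resize(im['color'][150:250,220:345],None,fx=6,fy=6,interpolation=cv2.INTER_CUBIC)[:,:,::-1])
```

```text
184 [([640.0, -92.0, 290.0], [34, 34, 35])]
185 [([641.0, -87.0, 283.0], [37, 37, 38])]
186 [([642.0, -86.0, 280.0], [31, 31, 32])]
187 [([644.0, -69.0, 264.0], [32, 32, 34])]
188 [([645.0, -69.0, 262.0], [35, 35, 36])]
189 [([645.0, -70.0, 261.0], [35, 34, 36])]
190 [([648.0, -49.0, 241.0], [37, 37, 39])]
191 [([648.0, -51.0, 240.0], [38, 39, 40])]
192 [([648.0, -51.0, 238.0], [37, 38, 39])]
193 [([648.0, -52.0, 236.0], [37, 38, 40])]
194 [([648.0, -53.0, 234.0], [38, 39, 39])]
195 [([648.0, -55.0, 233.0], [37, 36, 39])]
196 [([649.0, -47.0, 224.0], [38, 38, 40])]
197 [([649.0, -50.0, 223.0], [37, 37, 38])]
198 [([649.0, -54.0, 224.0], [34, 35, 36])]
199 [([649.0, -51.0, 220.0], [50, 46, 47])]
200 [([650.0, -47.0, 214.0], [110, 63, 63])]
201 [([651.0, -42.0, 207.0], [146, 52, 52])]
202 [([651.0, -46.0, 207.0], [154, 39, 36])]
203 [([651.0, -46.0, 205.0], [154, 36, 34])]
204 [([650.0, -52.0, 207.0], [170, 41, 38])]
205 [([651.0, -51.0, 203.0], [180, 43, 41])]
206 [([651.0, -51.0, 200.0], [155, 37, 35])]
207 [([651.0, -55.0, 201.0], [129, 39, 39])]
208 [([653.0, -42.0, 187.0], [113, 83, 81])]
209 [([653.0, -39.0, 182.0], [108, 105, 99])]
210 [([653.0, -42.0, 181.0], [148, 121, 79])]
211 [([653.0, -46.0, 182.0], [169, 129, 63])]
```

View pics/c4.png

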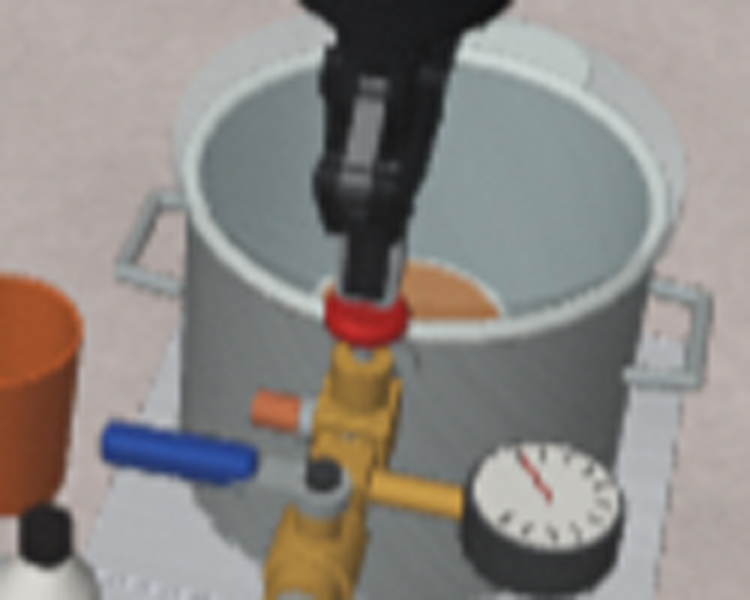

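The fingertip's lower edge (row ~300) is now just above the knob top (row ~310), at depth z about 217. I go on down.

step_arm --plan '[{"dx":0,"dy":0,"dz":0.01,"ax":0,"ay":0,"az":0,"gripper":0},{"dx":0,"dy":0,"dz":0.01,"ax":0,"ay":0,"az":0,"gripper":0},{"dx":0,"dy":0,"dz":0,"ax":0,"ay":0,"az":0,"gripper":0}]'

```text
clock: 6.08
eef_pos: [650.7, -39.4, 199.3]
tool_rot: [-3.141, -0.0, 2.867]
force: [0.0, 0.4, 0.4]
width: -0.1
gripper_force: 0.0
```

step_arm --plan '[{"dx":0,"dy":0,"dz":0.01,"ax":0,"ay":0,"az":0,"gripper":0},{"dx":0,"dy":0,"dz":0,"ax":0,"ay":0,"az":0,"gripper":0}]'

```text
clock: 6.32
eef_pos: [650.8, -39.5, 196.6]
tool_rot: [3.142, 0.0, 2.867]
force: [-0.4, -0.7, 1.2]
width: 0.2
gripper_force: 0.5
```

step_arm --plan '[{"dx":0,"dy":0,"dz":0.01,"ax":0,"ay":0,"az":0,"gripper":0},{"dx":0,"dy":0,"dz":0,"ax":0,"ay":0,"az":0,"gripper":0}]'

```text
clock: 6.58
eef_pos: [650.8, -39.5, 193.4]
tool_rot: [-3.142, 0.0, 2.867]
force: [0.1, -0.8, 2.0]
width: -0.0
gripper_force: 0.7
```

step_arm --plan '[{"dx":0,"dy":0,"dz":0.01,"ax":0,"ay":0,"az":0,"gripper":0},{"dx":0,"dy":0,"dz":0,"ax":0,"ay":0,"az":0,"gripper":0}]'

```text
clock: 6.82
eef_pos: [650.9, -39.5, 191.4]
tool_rot: [3.141, 0.001, 2.867]
force: [-2.2, 0.1, 7.5]
width: 0.1
gripper_force: 3.7
```

step_arm --plan '[{"dx":0,"dy":0,"dz":0.01,"ax":0,"ay":0,"az":0,"gripper":0},{"dx":0,"dy":0,"dz":0,"ax":0,"ay":0,"az":0,"gripper":0}]'

```text
clock: 7.08
eef_pos: [651.0, -39.5, 191.2]
tool_rot: [3.14, 0.002, 2.867]
force: [-7.2, 0.2, 22.6]
width: 0.0
gripper_force: 11.2
```

step_arm --plan '[{"dx":0,"dy":0,"dz":0.007,"ax":0,"ay":0,"az":0,"gripper":0},{"dx":0,"dy":0,"dz":0,"ax":0,"ay":0,"az":0,"gripper":0}]'

```text
clock: 7.32
eef_pos: [651.1, -39.5, 191.1]
tool_rot: [3.14, 0.003, 2.867]
force: [-10.4, 1.6, 32.4]
width: -0.1
gripper_force: 16.3
```

Hard stop reached at TCP z 191 with 32 N. I back off and check the knob.

step_arm --plan '[{"dx":0,"dy":0,"dz":-0.02,"ax":0,"ay":0,"az":0,"gripper":0},{"dx":0,"dy":0,"dz":-0.08,"ax":0,"ay":0,"az":0,"gripper":0},{"dx":0,"dy":0,"dz":-0.08,"ax":0,"ay":0,"az":0,"gripper":0},{"dx":0,"dy":0,"dz":0,"ax":0,"ay":0,"az":0,"gripper":0}]'

```text
clock: 7.82
eef_pos: [651.9, -39.6, 240.7]
tool_rot: [3.141, 0.003, 2.867]
force: [0.1, -1.3, 0.1]
width: 0.0
gripper_force: 0.0
```

Run:
```python
from h import *
print(ctrl.read_state()['eef_pos'])
im=grab('side');h=cv2.cvtColor(im['color'],cv2.COLOR_RGB2HSV)
old=cv2.imread('pics/side_10.png');h0=cv2.cvtColor(old,cv2.COLOR_BGR2HSV)
for q in(h0,h):
    m=((q[...,0]<6)|(q[...,0]>172))&(q[...,1]>150);m[:185]=0;m[215:]=0;m[:,:270]=0;m[:,:][:,292:]=0
    ys,xs=np.nonzero(m);print(len(xs),xs.mean(),ys.mean(),ys.min(),ys.max())
print(np.median([world(im,x,y)[2] for x in range(277,286) for y in range(ys.min()+1,ys.min()+5)]))
cv2.imwrite('pics/c5.png',cv2.resize(im['color'][150:300,160:345],None,fx=4,fy=4,interpolation=cv2.INTER_CUBIC)[:,:,::-1])
```

```text
[651.94032027 -39.60989036 240.7081389 ]
116 280.5086206896552 202.07758620689654 197 207
113 280.24778761061947 204.7787610619469 200 210
198.0108685543148
```

View pics/c5.png

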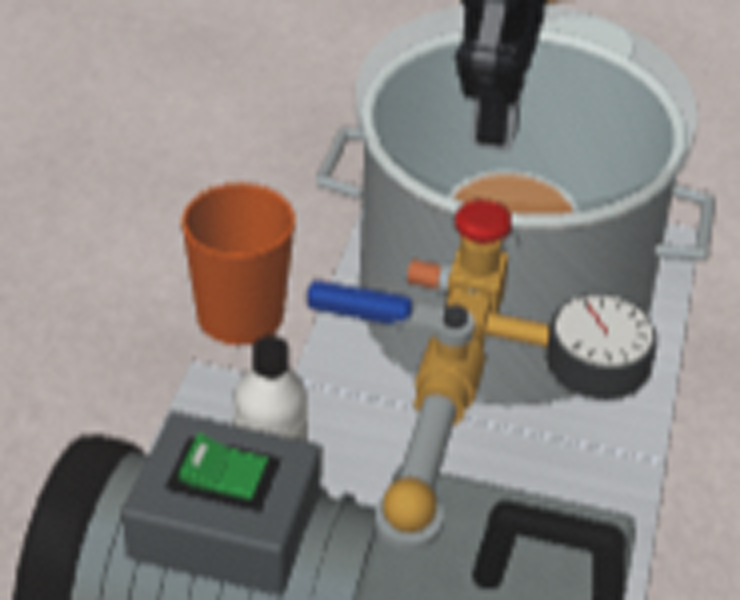

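The knob has dropped about 7–8 mm to z 198 and its stem is gone: it is fully in. So the tip stands at TCP z + 8. Next, the rocker.

step_arm --plan '[{"dx":0.069,"dy":-0.118,"dz":0,"ax":0,"ay":0,"az":0,"gripper":0},{"dx":0.069,"dy":-0.118,"dz":0,"ax":0,"ay":0,"az":0,"gripper":0},{"dx":0.069,"dy":-0.118,"dz":0,"ax":0,"ay":0,"az":0,"gripper":0},{"dx":0.069,"dy":-0.118,"dz":0,"ax":0,"ay":0,"az":0,"gripper":0},{"dx":0.069,"dy":-0.118,"dz":0,"ax":0,"ay":0,"az":0,"gripper":0},{"dx":0,"dy":0,"dz":0.08,"ax":0,"ay":0,"az":0,"gripper":0},{"dx":0,"dy":0,"dz":0.08,"ax":0,"ay":0,"az":0,"gripper":0},{"dx":0,"dy":0,"dz":0,"ax":0,"ay":0,"az":0,"gripper":0},{"dx":0,"dy":0,"dz":0,"ax":0,"ay":0,"az":0,"gripper":0}]'

```text
clock: 9.0
eef_pos: [503.2, -181.7, 191.4]
tool_rot: [-3.141, -0.0, 2.867]
force: [-0.0, 0.1, 0.2]
width: -0.0
gripper_force: 0.0
```

Run:
```python
from h import *
s=ctrl.read_state();p=s['eef_pos'];c,q=np.cos(-.2813),np.sin(-.2813);R=np.array([[c,-q],[q,c]]);print(p,s['tool_rot'],R.T@(np.array(p[:2])-[614.4,-57.3]))
im=grab('side')
cv2.imwrite('pics/c6.png',cv2.resize(im['color'][200:330,160:310],None,fx=4.5,fy=4.5,interpolation=cv2.INTER_CUBIC)[:,:,::-1])
```

```text
[ 503.24979929 -181.71106099  191.43888717] [-3.14146057e+00 -3.51134006e-04  2.86709998e+00] [ -72.24437647 -150.37695729]
```

View pics/c6.png

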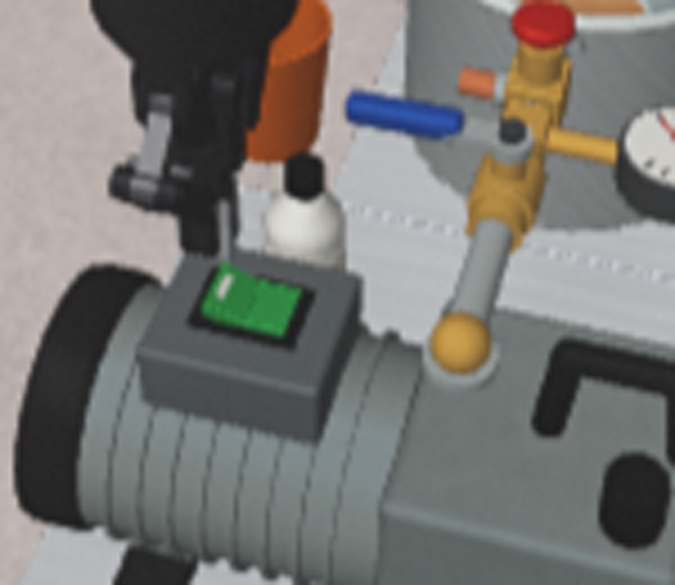

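The fingertip (columns 183–238) stands over the rocker's outer 'on' half (white bar at column 225, pivot near 255). Pressing down.

step_arm --plan '[{"dx":0,"dy":0,"dz":0.03,"ax":0,"ay":0,"az":0,"gripper":0},{"dx":0,"dy":0,"dz":0.03,"ax":0,"ay":0,"az":0,"gripper":0},{"dx":0,"dy":0,"dz":0,"ax":0,"ay":0,"az":0,"gripper":0}]'

```text
clock: 9.43
eef_pos: [502.5, -181.4, 172.6]
tool_rot: [3.142, -0.002, 2.867]
force: [0.3, 0.2, 0.4]
width: -0.2
gripper_force: 0.0
```

step_arm --plan '[{"dx":0,"dy":0,"dz":0.01,"ax":0,"ay":0,"az":0,"gripper":0},{"dx":0,"dy":0,"dz":0.01,"ax":0,"ay":0,"az":0,"gripper":0},{"dx":0,"dy":0,"dz":0,"ax":0,"ay":0,"az":0,"gripper":0}]'

```text
clock: 9.8
eef_pos: [503.0, -181.7, 167.4]
tool_rot: [3.142, -0.0, 2.867]
force: [0.1, 0.0, 0.3]
width: -0.3
gripper_force: 0.0
```

step_arm --plan '[{"dx":0,"dy":0,"dz":0.01,"ax":0,"ay":0,"az":0,"gripper":0},{"dx":0,"dy":0,"dz":0,"ax":0,"ay":0,"az":0,"gripper":0}]'

```text
clock: 10.05
eef_pos: [502.8, -181.7, 164.3]
tool_rot: [3.142, -0.001, 2.867]
force: [-0.6, 0.9, 0.8]
width: 0.4
gripper_force: 0.3
```

step_arm --plan '[{"dx":0,"dy":0,"dz":0.007,"ax":0,"ay":0,"az":0,"gripper":0},{"dx":0,"dy":0,"dz":0,"ax":0,"ay":0,"az":0,"gripper":0}]'

```text
clock: 10.3
eef_pos: [503.2, -181.7, 162.2]
tool_rot: [-3.142, 0.0, 2.867]
force: [0.0, 0.9, 0.5]
width: -0.2
gripper_force: 0.2
```

step_arm --plan '[{"dx":0,"dy":0,"dz":0.007,"ax":0,"ay":0,"az":0,"gripper":0},{"dx":0,"dy":0,"dz":0,"ax":0,"ay":0,"az":0,"gripper":0}]'

```text
clock: 10.55
eef_pos: [503.3, -181.8, 161.0]
tool_rot: [3.141, 0.001, 2.867]
force: [-2.8, 0.5, 7.7]
width: -0.0
gripper_force: 4.2
```

step_arm --plan '[{"dx":0,"dy":0,"dz":0.007,"ax":0,"ay":0,"az":0,"gripper":0},{"dx":0,"dy":0,"dz":0,"ax":0,"ay":0,"az":0,"gripper":0}]'

```text
clock: 10.8
eef_pos: [503.4, -181.8, 160.7]
tool_rot: [3.141, 0.001, 2.867]
force: [-7.3, 3.0, 23.2]
width: -0.1
gripper_force: 11.9
```

step_arm --plan '[{"dx":0,"dy":0,"dz":0.007,"ax":0,"ay":0,"az":0,"gripper":0},{"dx":0,"dy":0,"dz":0,"ax":0,"ay":0,"az":0,"gripper":0}]'

```text
clock: 11.05
eef_pos: [503.4, -181.9, 160.5]
tool_rot: [3.14, 0.002, 2.866]
force: [-12.0, 3.7, 39.9]
width: -0.2
gripper_force: 19.7
```

The switch stopped hard at tip z 169, as expected. I lift, move to the +y side of the lever, and look at the rocker.

step_arm --plan '[{"dx":0,"dy":0,"dz":-0.02,"ax":0,"ay":0,"az":0,"gripper":0},{"dx":0,"dy":0,"dz":-0.12,"ax":0,"ay":0,"az":0,"gripper":0},{"dx":0,"dy":0,"dz":-0.12,"ax":0,"ay":0,"az":0,"gripper":0},{"dx":-0.04,"dy":0.121,"dz":0,"ax":0,"ay":0,"az":0,"gripper":0},{"dx":-0.04,"dy":0.121,"dz":0,"ax":0,"ay":0,"az":0,"gripper":0},{"dx":-0.04,"dy":0.121,"dz":0,"ax":0,"ay":0,"az":0,"gripper":0},{"dx":-0.04,"dy":0.121,"dz":0,"ax":0,"ay":0,"az":0,"gripper":0},{"dx":0,"dy":0,"dz":0,"ax":0,"ay":0,"az":0,"gripper":0},{"dx":0,"dy":0,"dz":0,"ax":0,"ay":0,"az":0,"gripper":0}]'

```text
clock: 12.18
eef_pos: [588.4, -55.7, 233.7]
tool_rot: [-3.141, -0.0, 2.867]
force: [-0.3, -0.3, -0.0]
width: 0.0
gripper_force: 0.0
```

Run:
```python
from h import *
s=ctrl.read_state();p=s['eef_pos'];c,q=np.cos(-.2813),np.sin(-.2813);R=np.array([[c,-q],[q,c]]);print(p,s['tool_rot'],R.T@(np.array(p[:2])-[614.4,-57.3]))
im=grab('side')
cv2.imwrite('pics/c7.png',cv2.resize(im['color'][150:300,160:345],None,fx=4,fy=4,interpolation=cv2.INTER_CUBIC)[:,:,::-1])
```

```text
[588.44754497 -55.6985719  233.67300448] [-3.14061493e+00 -3.76495692e-04  2.86660421e+00] [-25.37696734  -5.66604119]
```

View pics/c7.png

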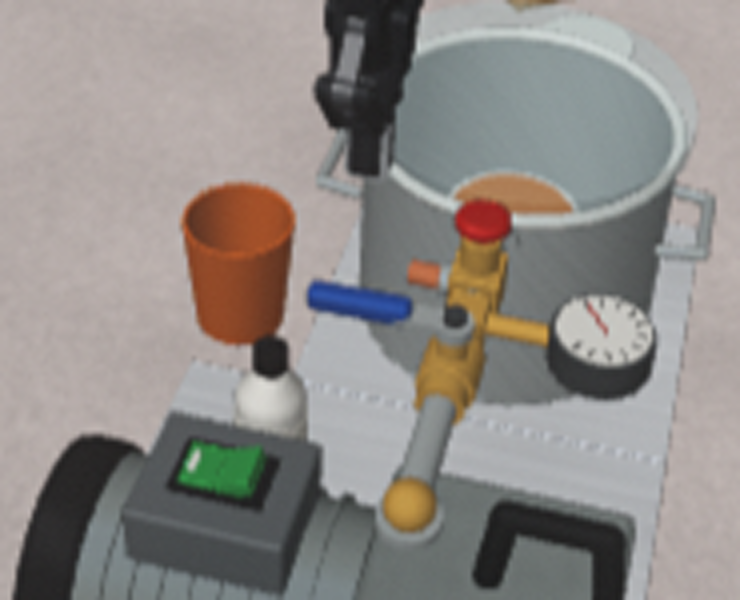

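The rocker has tipped to on (white-bar end now down, other end raised) and the knob is still in. I lower beside the lever.

step_arm --plan '[{"dx":0,"dy":0,"dz":0.075,"ax":0,"ay":0,"az":0,"gripper":0},{"dx":0,"dy":0,"dz":0.075,"ax":0,"ay":0,"az":0,"gripper":0},{"dx":0,"dy":0,"dz":0.075,"ax":0,"ay":0,"az":0,"gripper":0},{"dx":0,"dy":0,"dz":0,"ax":0,"ay":0,"az":0,"gripper":0}]'

```text
clock: 12.72
eef_pos: [586.9, -56.3, 165.3]
tool_rot: [-3.14, -0.004, 2.865]
force: [0.2, -0.0, 0.1]
width: -0.3
gripper_force: 0.0
```

step_arm --plan '[{"dx":-0.003,"dy":-0.043,"dz":0,"ax":0,"ay":0,"az":0,"gripper":0},{"dx":0.007,"dy":-0.021,"dz":0,"ax":0,"ay":0,"az":0,"gripper":0},{"dx":0.007,"dy":-0.021,"dz":0,"ax":0,"ay":0,"az":0,"gripper":0},{"dx":0.001,"dy":-0.024,"dz":0,"ax":0,"ay":0,"az":0,"gripper":0},{"dx":0.001,"dy":-0.024,"dz":0,"ax":0,"ay":0,"az":0,"gripper":0},{"dx":0,"dy":0,"dz":0,"ax":0,"ay":0,"az":0,"gripper":0}]'

```text
clock: 13.48
eef_pos: [573.4, -93.6, 166.5]
tool_rot: [-3.141, -0.001, 2.866]
force: [0.8, 0.5, -1.2]
width: -0.2
gripper_force: 0.1
```

step_arm --plan '[{"dx":-0.006,"dy":-0.026,"dz":0,"ax":0,"ay":0,"az":0,"gripper":0},{"dx":-0.007,"dy":-0.026,"dz":0,"ax":0,"ay":0,"az":0,"gripper":0},{"dx":-0.013,"dy":-0.024,"dz":0,"ax":0,"ay":0,"az":0,"gripper":0},{"dx":-0.015,"dy":-0.024,"dz":0,"ax":0,"ay":0,"az":0,"gripper":0},{"dx":-0.021,"dy":-0.02,"dz":0,"ax":0,"ay":0,"az":0,"gripper":0},{"dx":-0.023,"dy":-0.019,"dz":0,"ax":0,"ay":0,"az":0,"gripper":0},{"dx":0,"dy":0,"dz":0,"ax":0,"ay":0,"az":0,"gripper":0}]'

```text
clock: 14.35
eef_pos: [587.8, -141.2, 166.5]
tool_rot: [-3.14, 0.001, 2.866]
force: [1.0, -0.3, -0.7]
width: 0.1
gripper_force: 0.0
```

```bash
cat >> h.py <<'E'
def st():
    s=ctrl.read_state();p=s['eef_pos'];c,q=np.cos(-.2813),np.sin(-.2813);R=np.array([[c,-q],[q,c]]);print('tcp st',R.T@(np.array(p[:2])-[614.4,-57.3]),p[2],'F',np.round(s['force'],1));return R
E
cat > lev.py <<'E'
from h import *
R=st()
for n in('top','side'):
    im=ctrl.get_image(n);h=cv2.cvtColor(im['color'],cv2.COLOR_RGB2HSV)
    m=(h[...,0]>105)&(h[...,0]<130)&(h[...,1]>150);m[:150]=0;m[260:]=0;m[:,:230]=0;m[:,370:]=0
    ys,xs=np.nonzero(m);P=np.array([world(im,x,y) for x,y in zip(xs,ys)]);Q=(P[:,:2]-[614.4,-57.3])@R;Q=Q[(P[:,2]>183)&(P[:,2]<200)]
    if len(Q): c=Q.mean(0)-[30,-40];print(n,len(Q),Q.mean(0),'angle',np.degrees(np.arctan2(-c[1],-c[0])))
E
python3 lev.py
```

```text
tcp st [ -2.28121863 -87.95905708] 166.53913154086226 F [ 1.  -0.3 -0.7]Traceback (most recent call last):
  File "lev.py", line 6, in <module>
    ys,xs=np.nonzero(m);P=np.array([world(im,x,y) for x,y in zip(xs,ys)]);Q=(P[:,:2]-[614.4,-57.3])@R;Q=Q[(P[:,2]>183)&(P[:,2]<200)]
                                                                             ~^^^^^^
IndexError: too many indices for array: array is 1-dimensional, but 2 were indexed
```

```bash
sed -i 's/    ys,xs=np.nonzero(m);P/    ys,xs=np.nonzero(m)\n    if len(xs)==0: print(n,"hidden");continue\n    P/' lev.py; python3 lev.py
```

```text
tcp st [ -2.4341391  -87.65467842] 166.61349292375675 F [ 0.3  0.3 -0.1]
top hidden
side 124 [ 18.29206469 -92.12799531] angle 77.34144537138633
```

step_arm --plan '[{"dx":-0.024,"dy":-0.012,"dz":0,"ax":0,"ay":0,"az":0,"gripper":0},{"dx":-0.016,"dy":-0.008,"dz":0,"ax":0,"ay":0,"az":0,"gripper":0},{"dx":0,"dy":0,"dz":0,"ax":0,"ay":0,"az":0,"gripper":0}]'

```text
clock: 14.88
eef_pos: [597.8, -149.1, 166.5]
tool_rot: [-3.141, 0.001, 2.867]
force: [-0.4, 1.2, 0.7]
width: -0.0
gripper_force: 0.1
```

step_arm --plan '[{"dx":-0.01,"dy":0,"dz":0,"ax":0,"ay":0,"az":0,"gripper":0},{"dx":0,"dy":0,"dz":0,"ax":0,"ay":0,"az":0,"gripper":0}]'

```text
clock: 15.12
eef_pos: [600.1, -150.0, 166.5]
tool_rot: [-3.141, -0.0, 2.866]
force: [-1.4, -1.1, -0.4]
width: -0.3
gripper_force: 0.6
```

step_arm --plan '[{"dx":-0.007,"dy":0,"dz":0,"ax":0,"ay":0,"az":0,"gripper":0},{"dx":0,"dy":0,"dz":0,"ax":0,"ay":0,"az":0,"gripper":0}]'

```text
clock: 15.38
eef_pos: [600.3, -150.0, 166.4]
tool_rot: [-3.141, -0.004, 2.866]
force: [-6.2, -1.1, 2.5]
width: 0.2
gripper_force: 2.9
```

```bash
python3 lev.py
```

```text
tcp st [ 12.14122668 -92.98031408] 166.4286484889579 F [-6.2 -1.1  2.5]
top hidden
side 119 [ 30.23626527 -94.71145176] angle 90.24742386333891
```

Angle about 90° and the force is rising. I push a little more to seat it on the stop.

step_arm --plan '[{"dx":-0.008,"dy":0,"dz":0,"ax":0,"ay":0,"az":0,"gripper":0},{"dx":0,"dy":0,"dz":0,"ax":0,"ay":0,"az":0,"gripper":0}]'

```text
clock: 15.72
eef_pos: [600.3, -150.1, 166.3]
tool_rot: [-3.141, -0.009, 2.866]
force: [-11.4, 1.2, 7.9]
width: 0.0
gripper_force: 5.4
```

step_arm --plan '[{"dx":-0.006,"dy":0,"dz":0,"ax":0,"ay":0,"az":0,"gripper":0},{"dx":0,"dy":0,"dz":0,"ax":0,"ay":0,"az":0,"gripper":0}]'

```text
clock: 15.98
eef_pos: [600.3, -150.1, 166.2]
tool_rot: [-3.141, -0.012, 2.866]
force: [-13.5, 2.6, 9.9]
width: 0.0
gripper_force: 7.3
```

The lever is on its stop: 14 N and no movement. I back off, rise and move away, then check everything.

step_arm --plan '[{"dx":0.03,"dy":0,"dz":0,"ax":0,"ay":0,"az":0,"gripper":0},{"dx":0.04,"dy":0,"dz":0,"ax":0,"ay":0,"az":0,"gripper":0},{"dx":0,"dy":0,"dz":-0.1,"ax":0,"ay":0,"az":0,"gripper":0},{"dx":0,"dy":0,"dz":-0.12,"ax":0,"ay":0,"az":0,"gripper":0},{"dx":0,"dy":0,"dz":-0.12,"ax":0,"ay":0,"az":0,"gripper":0},{"dx":0.12,"dy":0,"dz":0,"ax":0,"ay":0,"az":0,"gripper":0},{"dx":0.12,"dy":0,"dz":0,"ax":0,"ay":0,"az":0,"gripper":0},{"dx":0.12,"dy":0,"dz":0,"ax":0,"ay":0,"az":0,"gripper":0},{"dx":0.12,"dy":0,"dz":0,"ax":0,"ay":0,"az":0,"gripper":0},{"dx":0,"dy":0,"dz":0,"ax":0,"ay":0,"az":0,"gripper":0},{"dx":0,"dy":0,"dz":0,"ax":0,"ay":0,"az":0,"gripper":0}]'

```text
clock: 17.35
eef_pos: [448.6, -106.3, 269.1]
tool_rot: [3.141, 0.003, 2.867]
force: [1.3, -0.0, -0.5]
width: -0.1
gripper_force: 0.0
```

```bash
python3 lev.py
python3 - <<'E'
from h import *
im=ctrl.get_image('side');R=st()
print('knob z',np.median([world(im,x,y)[2] for x in range(277,285) for y in range(201,204)]))
# rocker heights along its length, station y -150
Ti=np.linalg.inv(im['T'])
for x in(-70,-65,-60,-50,-45,-40):
    w=R@[x,-150]+[614.4,-57.3];q=Ti@[*w,169,1];u,v=int(round(q[0]/q[2]*im['fx']+im['cx'])),int(round(q[1]/q[2]*im['fy']+im['cy']))
    print(x,u,v,world(im,u,v).round(1)[2],im['color'][v,u])
a=cv2.imread('pics/top_5.png').astype(int);b=ctrl.get_image('top')['color'][:,:,::-1].astype(int)
d=np.abs(a-b).max(2)
for n,(u0,v0,u1,v1) in dict(jar=(168,125,208,165),cup=(233,212,268,244),brush=(378,190,412,258),bottle=(288,208,310,230)).items(): print(n,d[v0:v1,u0:u1].max(),(d[v0:v1,u0:u1]>40).sum())
E
```

```text
tcp st [-145.65035999  -93.04375993] 269.1153966379282 F [ 1.3 -0.  -0.5]
top 109 [ 28.44677253 -87.21839777] angle 88.11596103837708
side 117 [ 30.34820744 -94.67915818] angle 90.36486565619785
tcp st [-145.71746761  -93.23767226] 268.6166110132732 F [ 0.4 -0.1  1.4]
knob z 198.35910792265713
-70 208 265 168.1 [196 196 190]
-65 210 265 167.8 [ 55 134  70]
-60 213 266 167.0 [ 51 134  67]
-50 218 267 170.9 [ 49 132  65]
-45 221 268 173.8 [ 50 133  66]
-40 223 268 171.2 [40 83 47]
jar 10 0
cup 10 0
brush 102 676
bottle 9 0
```

Run:
```python
from h import *
b=ctrl.get_image('side')['color'][:,:,::-1].astype(int);a=cv2.imread('pics/side_10.png').astype(int)
d=np.abs(a-b).max(2)[355:384,165:255];print('brush side',d.max(),(d>40).sum())
t=ctrl.get_image('top');a=cv2.imread('pics/top_5.png').astype(int);d=np.abs(a-t['color'][:,:,::-1]).max(2)
ys,xs=np.nonzero(d[190:258,378:412]>40);print(xs.min()+378,xs.max()+378,ys.min()+190,ys.max()+190,[world(t,x+378,y+190)[2].round() for x,y in list(zip(xs,ys))[::60]])
```

```text
brush side 12 0
378 411 217 257 [np.float64(637.0), np.float64(642.0), np.float64(646.0), np.float64(663.0), np.float64(654.0), np.float64(657.0), np.float64(659.0), np.float64(665.0), np.float64(665.0), np.float64(675.0), np.float64(680.0), np.float64(682.0)]
```

The brush is unmoved: the change in the top view was only the arm (z ~650) in front of it. Handing in.

```bash
python3 -c "
from cell import ctrl
print(ctrl.finish_job())"
```

```text
the job is handed in; nothing more can be done
None
```

I pushed the vent knob fully in, pressed the pump rocker down to on, then turned the valve lever to its stop in line with the pipe; the bottle, jar, cup and brush did not move, and the job was handed in at about 18 s of the 64 s.

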